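Flip the tea caddy's cover leaf to the other well

ROBOT

A 6-joint arm with a two-finger parallel gripper is mounted at the origin on the work surface. World frame = base frame: x ahead of the robot, y to its left, z up, the work surface at z = 0. Lengths are in m, angles in rad, forces in N, time in s.
With the tool pointing down it reaches from about 0.375 to 0.9 m from the base axis. Payload 3.1 kg.
Tool frame: the origin (TCP) lies between the finger pads; the fingertips stand 22 mm ahead of it and the grasp point (between the pads) lies 3 mm ahead of it; z points along the fingers, y is the line along which they close (so a half turn about z gives the same grasp; the last joint's range is limited). The gripper opens to 87 mm and grips with 3 to 60 N. Pads are 19 mm wide; open, the fingers measure 117 mm over their backs; the gripper's body (75 mm by 190 mm) begins 51 mm behind the grasp point.
Start: joints at [1.163, 0.527, 1.433, -0, 1.181, -0.178], TCP at [0.142, 0.609, 0.245] pointing down, gripper open.
Joint ranges: [-3.08, 3.08], [-0.75, 2.2], [0.22, 2.44], [-1.43, 4.57], [0, 2.65], [-2.85, 2.85]. Speed limits (rad/s): [2.79, 2.79, 3.14, 3.14, 3.14, 3.14].

INTERFACE

Orientations are given as a unit quaternion [x, y, z, w].
In Python, from rig import robot gives the robot as it stands.
- The arm moves only by the tool move_arm, never from a script. Its argument "series" is text: rows parted by semicolons, each of 6 numbers parted by spaces: the shift along the tool's x, y, z in mm, then the turn, a rotation vector about the tool's x, y, z in degrees. In form: dx dy dz ax ay az; .... A call has 1 to 8 rows; each row is the pose to reach, as a shift and turn from the pose commanded when the call began, along the tool's axes at that moment; what a row does not reach only later rows make up. A row lasts 1/12 s, in which the tool goes at most 41.7 mm and 7.16 degrees, less where a joint would pass 70% of its speed; a pose out of reach is approached as far as the arm can. A call with a gripper value outside its range is refused whole. "jaw" is the opening, from 0 (shut) to 1 (fully open), set as the call begins (left out, the last holds). The fingers move at their own pace and stop on an object; "newtons" is the grip in N (left out, the last holds). Time passes only in rows, so rows that repeat a pose let the fingers close. It gives the time, the measured TCP pose, the force, the opening and the grip force at its end, in the units of the state.
- robot.get_obs(): the state, without advancing time (a new reading comes with each control period).
- robot.camera(name): name is "scene" or "side" or "wrist"; returns a dict with "img" (384x512x3 uint8, red, green, blue), "mtx" (3x3 intrinsics, pixels), "world_to_cam" (4x4, takes a point from world to camera coordinates). Camera axes: x right, y down, z forward; pixel columns grow to the right and rows downward; lengths in m; the calibration is good to about 2 mm. A picture is of the moment at which its call begins. There is no depth.
- robot.hand_in(): hands the job in; it is judged then, once.
Trained networks look in a picture, given as the dict that the camera call returned (one of the last four; its "shot" number tells which), for a name from the list of things; names that differ only in an ending like _2 or _b are one class to them, and where a whole thing is asked for, a point or a joint stands for the part that bears it (a point fixed in the world has none). Each returns a list of dicts, best first, with "p" (0 to 1); they miss things now and then, are a little off and sometimes report something else, mostly with a low value. They report only what shows in the picture. A call takes as long as a camera call.
- robot.search_frame(picture, thing): "xyz" ([x, y, z] in m, in world coordinates, good to about 4 mm: the middle of the surface that is visible of it).
- robot.tip_of(picture, thing): "xyz" ([x, y, z] in m, in world coordinates, good to about 4 mm: a listed point, or the origin of a listed thing).
The state is a dict: "time": time; "q": joint angles; "joint_velocities": joint speeds; "joint_torque": joint torques, N m; "position": TCP position; "tool_rot": TCP orientation; "ft_force": force on the tool from outside, world axes, zero at the start; "moment": the same for the moment, N m; "grip_width": finger opening in m; "grip_force": force on a finger pad.
Only numpy, scipy, OpenCV 4.12 (cv2) and the standard library are available. Lean on these libraries where they do the work, as an engineer would, in place of code of your own. Each camera call takes 0.05 s, during which the arm holds its last target. There are 200 camera calls.

TASK

The wooden two-well caddy on the pantry counter has one dark cover leaf, hinged on the spine between the wells and left ajar over the well with the tea packets. Using only the fingertips or the outside of the fingers, push the leaf up by its overhanging lip, gently flip it over the spine and press it down until it lies flat on the other well, over the spice pots, then come clear. Do not take the leaf between the fingers, do not lift or shove the caddy, and leave the jars and the tin standing where they are.

Things in the scene. Friction and masses are not known exactly. Their poses are not given: they have to be found in the camera images.
- caddy: Open caddy of light wood, loose on the counter, about 2.5 kg, 200 (its x) x 250 (its y) x 70 mm high, walls 7 mm; two wells side by side along its y, separated by a 12 mm wall along its x (the spine). Well on its -y side (the robot's right): five coloured tea packets; on its +y side: three spice pots. Contents stay below the rim. Origin: centre of its underside; z up. It stands on the counter turned by up to 0.55 rad.
- caddy_hinge (a point): Middle of the hinge axis: above the caddy's origin, 74 mm over its underside. The hinge axis runs along the caddy's x. Axes as the caddy's.
- cover (a joint): Angle of the cover leaf about the hinge axis, rad: 0 = flat on the rim over the -y well (tea packets), pi/2 = upright, pi = 3.14 = flat on the rim over the +y well (spice pots); stops at 0 and pi. Starts at 0.08 to 0.75. The hinge has friction and the leaf stays wherever it is left, so it must be pushed all the way; it takes about 3 N at the lip. The leaf weighs about 0.16 kg.
- cover_lip (a point): Middle of the leaf's free edge, half-way through its thickness; turns with the leaf: a dark wood board 204 mm along the spine, 6 mm thick, reaching 150 mm from the hinge axis, cork panel on top at the start, white beneath. It overhangs the side wall by 25 mm, 70 mm above the counter. Axes as the caddy's when the joint is 0: x along the edge, y to the hinge, z out of the cork face.
- jar: Bystander: amber glass jar with steel lid, 64 mm across, 105 mm high, origin at the centre of its underside, standing 180 to 200 mm from the caddy's centre on one of three places: two beyond the caddy's +x end, one beyond its +y side (about 225 mm).
- tin: Bystander: red-labelled steel tin, 66 mm across, 85 mm high, origin at the centre of its underside, on another of those three places.
- spice: Bystander: green glass spice jar with red cap, 44 mm across, 100 mm high, origin at the centre of its underside, on the third of those places.

How it is judged:
By the outcome, as a careful person would: the job done as asked, in the order asked, and still so for the second after the job is handed in, with the robot touching nothing.
It also fails if it takes over 43 s, if anything falls off the work surface, if the arm or the gripper's body presses on something with over 40 N, if the wrist force passes 120 N, or if a joint passes its speed limit or range.

## Working session

There is one attempt and no reset: what is moved stays moved. The work goes in short steps, Python scripts to look and compute and a tool call to move; the robot and the scene stay as the last step left them, time stands still between calls to the robot, and variables do not carry over. Pictures are saved under pics/ and viewed, at most 10 in all, crops included, and the job is handed in when it is done.

Besides the shell and the picture viewer there is one more tool, called after ">>>" as a command line: name --argument value ..., lists and objects as JSON in quotes. move_arm: Moves the arm, as the interface text tells. Its arguments: {"type":"object","properties":{"series":{"type":"string"},"jaw":{"type":"number"},"newtons":{"type":"number"}},"required":["series"]}

```bash
mkdir -p pics; cat > look.py <<'E'
from rig import robot
import numpy as np, cv2
np.set_printoptions(precision=4,suppress=True)
def save(p,n): cv2.imwrite('pics/'+n,cv2.cvtColor(p['img'],cv2.COLOR_RGB2BGR))
E
python3 - <<'E'
from look import *
ps={c:robot.camera(c) for c in('scene','side')}
im=np.hstack([cv2.resize(ps[c]['img'],(400,300)) for c in ps]); 
for c in ps:
  p=ps[c]; save(p,c+'0.png')
  for t in('caddy','caddy_hinge','cover_lip','jar','tin','spice'):
    for d in robot.tip_of(p,t)[:2]: print(c,t,np.array(d['xyz']),round(d['p'],2))
o=robot.get_obs();print(o['time'],o['position'],o['tool_rot'],o['ft_force'])
E
```

```text
scene caddy [ 0.5484  0.0712 -0.0048] 0.98
scene caddy_hinge [0.5514 0.074  0.0718] 0.63
scene cover_lip [ 0.5874 -0.0615  0.1265] 0.59
scene jar [ 0.7396  0.0564 -0.0006] 0.72
scene tin [0.7086 0.1883 0.002 ] 0.64
scene spice [ 0.5211  0.2985 -0.0028] 0.73
side caddy [0.5528 0.0771 0.0048] 0.64
side caddy_hinge [0.5483 0.076  0.08  ] 0.84
side jar [0.7384 0.0643 0.0001] 0.69
side tin [0.7074 0.1894 0.0013] 0.72
side spice [ 0.5172  0.2936 -0.0011] 0.61
0.7 [0.1417 0.6087 0.2446] [0.1142 0.9935 0.     0.    ] [ 0.0592  0.0555 -0.5762]
```

View pics/scene0.png

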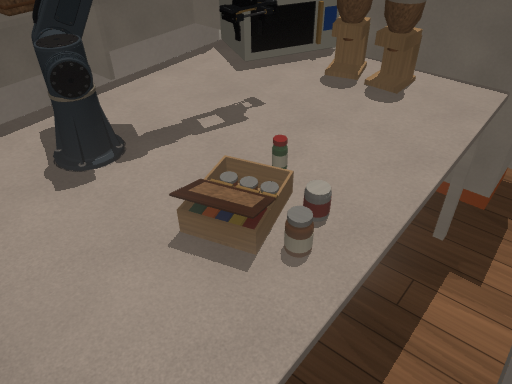

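View pics/side0.png

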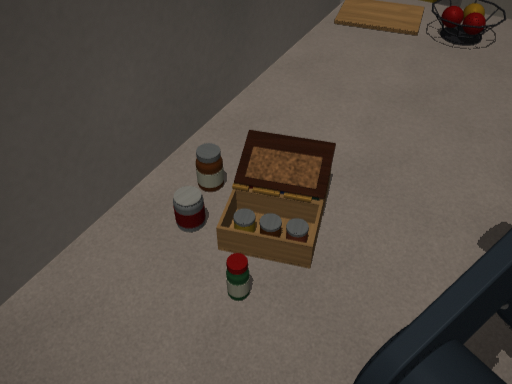

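The leaf is ajar about 0.4 rad. In the side view its cork face has corners near (247,133), (335,150), (327,195) and (236,186). The jar and tin are beyond the +x end and the spice jar is beyond +y. I'll zoom in to fit the pose more accurately.

```bash
python3 - <<'E'
from look import *
a=cv2.imread('pics/scene0.png')[150:250,165:298];b=cv2.imread('pics/side0.png')[125:265,212:340]
a=cv2.resize(a,None,fx=3,fy=3,interpolation=cv2.INTER_CUBIC);b=cv2.resize(b,None,fx=3,fy=3,interpolation=cv2.INTER_CUBIC)
h=max(a.shape[0],b.shape[0]);c=np.zeros((h,783,3),np.uint8);c[:a.shape[0],:399]=a;c[:b.shape[0],399:]=b
cv2.imwrite('pics/zoom.png',cv2.convertScaleAbs(c,alpha=1.6))
E
```

```text
(no output)
```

View pics/zoom.png

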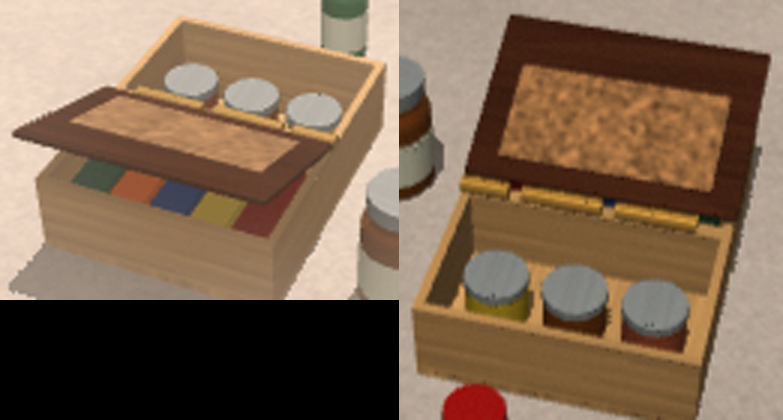

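```bash
python3 - <<'E'
from look import *
from scipy.optimize import least_squares
P={c:robot.camera(c) for c in('scene','side')}
rim=[('scene',-1,-1,38,180),('scene',1,-1,277,238),('scene',-1,1,182,18),('scene',1,1,385,63),('side',1,1,418,308),('side',-1,1,700,362)]
lip=[('scene',-1,13,132),('scene',1,278,197),('side',1,512,15),('side',-1,770,55)]
def w(q,l):
  c,s=np.cos(q[2]),np.sin(q[2]);return np.array([q[0]+c*l[0]-s*l[1],q[1]+s*l[0]+c*l[1],l[2]])
def pr(c,X):
  p=P[c];v=p['mtx']@(p['world_to_cam']@np.r_[X,1])[:3];return v[:2]/v[2]
def px(c,u,v): return np.array([165+u/3,150+v/3]) if c=='scene' else np.array([212+(u-399)/3,125+v/3])
def f(q):
  r=[pr(c,w(q,[a*.1,b*.125,.07]))-px(c,u,v) for c,a,b,u,v in rim]
  t=q[3]
  r+=[pr(c,w(q,[a*.102,-.15*np.cos(t)+.003*np.sin(t),.074+.15*np.sin(t)+.003*np.cos(t)]))-px(c,u,v) for c,a,u,v in lip]
  return np.ravel(r)
s=least_squares(f,[.55,.075,.26,.37],loss='soft_l1');print(s.x);print(f(s.x).reshape(-1,2))
o=robot.get_obs();print(o['time'])
E
```

```text
[0.5493 0.0769 0.2934 0.3323]
[[-0.3667 -1.0406]
 [-0.4429  1.8034]
 [-1.2218 -1.7792]
 [ 0.2561 -1.337 ]
 [-2.4507  0.2964]
 [ 0.6115  0.6626]
 [ 0.3411 -0.1473]
 [-3.073   0.9079]
 [-2.0153 -0.4672]
 [-0.7499 -0.9266]]
0.8
```

```bash
cat > plan.py <<'E'
from look import *
from scipy.spatial.transform import Rotation as R
O=np.array([.549,.076,0]);PSI=.29
W=R.from_euler('z',PSI)
def pose(y,z,a,x=0.,tilt=None):
    """y,z caddy coords of the tip's upper(+tool x) corner; a deg below horizontal"""
    a=np.deg2rad(a); Z=np.array([0,np.cos(a),-np.sin(a)]);Y=np.array([1.,0,0]);X=np.cross(Y,Z)
    tcp=np.array([x,y,z])-.0095*X-.022*Z
    return O+W.apply(tcp),W*R.from_matrix(np.c_[X,Y,Z])
def leaf(t,a,r=.125,gap=0.): # corner on underside of leaf at angle t; gap<0 = press
    n=np.array([np.sin(t),np.cos(t)]);p=np.array([0,.074])+r*np.array([-np.cos(t),np.sin(t)])-(.003+gap)*n
    return pose(p[0],p[1],a)
def rows(ps,base=None):
    o=robot.get_obs()
    p0,R0=(np.array(o['position']),R.from_quat(o['tool_rot'])) if base is None else base
    print('t',o['time'],'pos',np.array(o['position']),'F',np.array(o['ft_force']),'q',np.array(o['q']))
    for p,Rt in ps:
        print(np.round(np.r_[R0.inv().apply(p-p0)*1e3,(R0.inv()*Rt).as_rotvec(degrees=True)],1))
    return p0,R0
def err(p):
    o=robot.get_obs();print('err',W.inv().apply(np.array(o['position'])-p[0])*1e3,(p[1].inv()*R.from_quat(o['tool_rot'])).as_rotvec(degrees=True))
E
python3 - <<'E'
from plan import *
p=pose(-.26,.26,90)
rows([p]); print(p[0])
q=pose(-.119-.10,.098+.06,30);rows([q],base=p);print(q[0])
E
```

```text
t 0.8 pos [0.1417 0.6087 0.2446] F [-0.9618 -0.2134 -0.5735] q [ 1.1635  0.5275  1.4327  0.      1.1814 -0.1785]
[-651.1 -660.5  -37.5    0.    -0.    60.3]
[ 0.6261 -0.1822  0.282 ]
t 0.8 pos [0.1417 0.6087 0.2446] F [-0.9618 -0.2134 -0.5735] q [ 1.1635  0.5275  1.4327  0.      1.1814 -0.1785]
[ 26.7  -0.  121.2  -0.   60.    0. ]
[ 0.6184 -0.1567  0.1608]
```

>>> move_arm --series "-651 -660 -37 0 0 60;-651 -660 -37 0 0 60;-651 -660 -37 0 0 60;-651 -660 -37 0 0 60;-651 -660 -37 0 0 60;-651 -660 -37 0 0 60;-651 -660 -37 0 0 60;-651 -660 -37 0 0 60" --jaw 0 --newtons 5

```text
time: 1.47
position: [0.3164, 0.3231, 0.2582]
tool_rot: [0.579, 0.815, 0.0, 0.0]
ft_force: [1.0, -0.0, 0.7]
grip_width: 0.0417
grip_force: 0.0
```

```bash
python3 - <<'E'
from plan import *
rows([pose(-.26,.26,90)])
E
```

```text
t 1.4667 pos [0.3164 0.3231 0.2582] F [ 1.0322 -0.0378  0.6917] q [ 0.5478  0.2753  1.8323 -0.0001  1.0331  0.2115]
[-579.2  125.5  -23.7    0.1   -0.     2.7]
```

>>> move_arm --series "-579 125 -24 0 0 3;-579 125 -24 0 0 3;-579 125 -24 0 0 3;-579 125 -24 0 0 3;-579 125 -24 0 0 3;-579 125 -24 0 0 3;-579 125 -24 0 0 3;-579 125 -24 0 0 3"

```text
time: 2.13
position: [0.4919, 0.0395, 0.2717]
tool_rot: [0.598, 0.802, 0.0, 0.0]
ft_force: [0.6, 0.1, -0.7]
grip_width: 0.0005
grip_force: 0.0
```

```bash
python3 - <<'E'
from plan import *
rows([pose(-.26,.26,90)])
rows([pose(-.219,.158,30)])
E
```

```text
t 2.1333 pos [0.4919 0.0395 0.2717] F [ 0.6242  0.145  -0.6759] q [-0.1469  0.3149  1.7224  0.0002  1.1036 -0.436 ]
[-250.8   65.4  -10.2    0.     0.    -0.1]
t 2.1333 pos [0.4919 0.0395 0.2717] F [ 0.6242  0.145  -0.6759] q [-0.1469  0.3149  1.7224  0.0002  1.1036 -0.436 ]
[-224.1   65.3  111.     0.1   60.    -0. ]
```

>>> move_arm --series "-290 65 -10 0 0 0;-290 65 -10 0 0 0;-290 65 -10 0 0 0;-290 65 -10 0 0 0;-290 65 -10 0 0 0;-290 65 -10 0 0 0;-290 65 -10 0 0 0;-290 65 -10 0 0 0"

```text
time: 2.8
position: [0.6393, -0.2253, 0.2813]
tool_rot: [0.6, 0.8, -0.001, 0.004]
ft_force: [0.3, -0.7, 0.5]
grip_width: 0.0006
grip_force: 0.0
```

```bash
python3 - <<'E'
from plan import *
rows([pose(-.219,.158,30)])
E
```

```text
t 2.8 pos [ 0.6393 -0.2253  0.2813] F [ 0.3383 -0.7269  0.5271] q [-0.5023  0.565   1.2519 -0.0025  1.3179 -0.7864]
[ 72.5  -1.1 120.    0.3  60.4  -0.2]
```

>>> move_arm --series "0 -1 20 0 8 0;0 -1 40 0 15 0;10 -1 60 0 22 0;20 -1 80 0 29 0;35 -1 100 0 36 0;50 -1 120 0 43 0;65 -1 120 0 50 0;72 -1 120 0 57 0"

```text
time: 3.47
position: [0.6138, -0.1475, 0.1605]
tool_rot: [0.524, 0.703, 0.287, -0.386]
ft_force: [0.8, 0.0, -0.1]
grip_width: 0.0003
grip_force: 0.0
```

```bash
python3 - <<'E'
from plan import *
err(pose(-.219,.158,30))
rows([pose(-.219,.158,30),pose(-.119,.098,30)])
for c in('scene','side'):
  p=robot.camera(c);save(p,c+'1.png')
  for d in robot.tip_of(p,'cover_lip')[:1]: print(W.inv().apply(np.array(d['xyz'])-O),d['p'])
a=cv2.imread('pics/scene1.png')[50:300,100:350];b=cv2.imread('pics/side1.png')[25:275,180:430]
cv2.imwrite('pics/v1.png',cv2.convertScaleAbs(cv2.resize(np.hstack([a,b]),(800,400)),alpha=1.5))
E
```

```text
err [-1.8074 10.1037 -0.2842] [ 0.0609 -2.496   0.0824]
t 3.4667 pos [ 0.6138 -0.1475  0.1605] F [ 0.8037  0.0026 -0.0825] q [-0.647   0.9741  1.1103  0.5561  1.9056 -0.9921]
[-5.2  1.8 -8.7 -0.1  2.5 -0.1]
[ -2.1   1.9 107.9  -0.1   2.5  -0.1]
[-0.0053 -0.1409  0.1225] 0.97
```

View pics/v1.png

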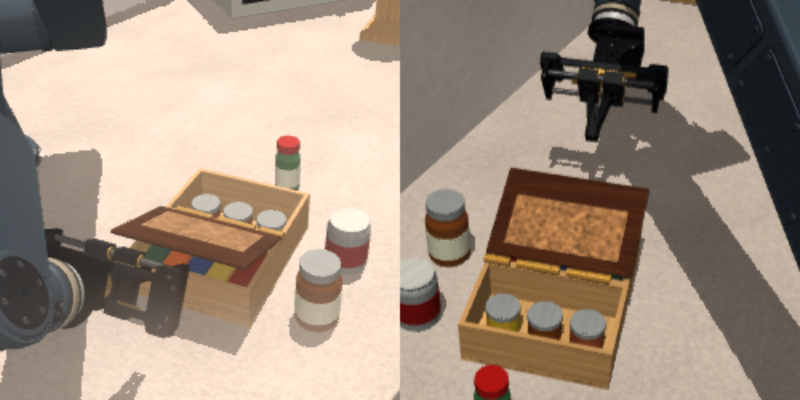

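The fingers are shut and tilted, about 90 mm short of the lip at mid-leaf. The network puts the lip at 0.33 rad, which agrees with my fit. Next I go in under the lip.

>>> move_arm --series "-5 2 0 0 2.5 0;-4 2 20 0 2.5 0;-4 2 40 0 2.5 0;-3 2 60 0 2.5 0;-3 2 80 0 2.5 0;-2 2 95 0 2.5 0;-2 2 108 0 2.5 0;-2 2 108 0 2.5 0"

```text
time: 4.33
position: [0.5904, -0.0604, 0.1016]
tool_rot: [0.518, 0.697, 0.296, -0.398]
ft_force: [-0.5, 0.3, -0.0]
grip_width: 0.0006
grip_force: 0.0
```

```bash
python3 - <<'E'
from plan import *
err(pose(-.119,.098,30))
rows([leaf(t,a) for t,a in((.35,30),(.42,30),(.5,30),(.58,30),(.66,31),(.74,33),(.82,35),(.9,37))])
p=robot.camera('side')
for d in robot.tip_of(p,'cover_lip')[:1]: print(W.inv().apply(np.array(d['xyz'])-O),d['p'])
E
```

```text
err [0.6826 0.2936 0.8572] [ 0.1415 -0.5689 -0.0591]
t 4.3333 pos [ 0.5904 -0.0604  0.1016] F [-0.5301  0.3375 -0.0359] q [-0.5727  1.0036  1.2884  0.6006  1.728  -1.055 ]
[13.2 -0.7 -7.5 -0.1  0.6  0.1]
[21.8 -0.7 -9.  -0.1  0.6  0.1]
[ 31.8  -0.7 -10.   -0.1   0.6   0.1]
[ 41.8  -0.7 -10.2  -0.1   0.6   0.1]
[52.1 -0.7 -9.7 -0.1 -0.4  0.1]
[62.8 -0.6 -8.6 -0.1 -2.4  0.1]
[73.4 -0.6 -6.7 -0.1 -4.4  0.1]
[83.7 -0.6 -3.9 -0.1 -6.4  0.1]
[ 0.0043 -0.137   0.126 ] 0.62
```

>>> move_arm --series "4 0 -4 0 0 0;8 0 -7 0 0 0;13 0 -8 0 0 0;18 0 -9 0 0 0;23 0 -10 0 0 0;28 0 -10 0 0 0;33 0 -10 0 0 0;38 0 -10 0 0 0"

```text
time: 5.1
position: [0.588, -0.0525, 0.1391]
tool_rot: [0.519, 0.696, 0.297, -0.398]
ft_force: [1.3, -2.2, -1.1]
grip_width: 0.0003
grip_force: 1.4
```

```bash
python3 - <<'E'
from plan import *
err(leaf(.55,30))
rows([leaf(t,a) for t,a in((.6,30),(.65,31),(.7,32),(.76,33),(.82,35),(.88,37),(.94,39),(1.0,41))])
p=robot.camera('side')
for d in robot.tip_of(p,'cover_lip')[:1]: print(W.inv().apply(np.array(d['xyz'])-O),d['p'])
E
```

```text
err [ 0.6632 -2.378  -0.4711] [-0.0344 -0.5333  0.0127]
t 5.1 pos [ 0.588  -0.0525  0.1391] F [ 1.2502 -2.21   -1.0684] q [-0.5662  0.9451  1.3077  0.6123  1.7564 -1.0264]
[ 7.9 -0.7  1.9  0.   0.5 -0. ]
[14.5 -0.7  2.2  0.  -0.5 -0. ]
[21.1 -0.7  2.8  0.  -1.5 -0. ]
[28.9 -0.7  3.9  0.  -2.5 -0. ]
[36.9 -0.7  5.3  0.  -4.5 -0. ]
[44.9 -0.7  7.3  0.  -6.5 -0. ]
[52.8 -0.7  9.6  0.  -8.5 -0. ]
[ 60.4  -0.7  12.4   0.  -10.5  -0. ]
[-0.0016 -0.1265  0.1517] 0.59
```

>>> move_arm --series "8 0 2 0 0 0;14 0 2 0 0 0;21 0 3 0 -1 0;29 0 4 0 -2 0;37 0 5 0 -4 0;45 0 7 0 -6 0;53 0 10 0 -8 0;60 0 12 0 -10 0"

```text
time: 5.87
position: [0.5758, -0.0123, 0.1851]
tool_rot: [0.543, 0.729, 0.249, -0.335]
ft_force: [1.4, -1.3, -3.1]
grip_width: 0.0008
grip_force: 1.3
```

```bash
python3 - <<'E'
from plan import *
err(leaf(1.0,41))
rows([leaf(t,a) for t,a in((1.06,43),(1.12,45),(1.18,47),(1.24,49),(1.3,51),(1.36,53),(1.42,55),(1.48,57))])
p=robot.camera('side')
for d in robot.tip_of(p,'cover_lip')[:1]: print(W.inv().apply(np.array(d['xyz'])-O),d['p'])
for d in robot.tip_of(p,'caddy')[:1]: print(np.array(d['xyz'])-O,d['p'])
E
```

```text
err [0.4585 0.6055 0.2705] [ 0.02    0.357  -0.0123]
t 5.8667 pos [ 0.5758 -0.0123  0.1851] F [ 1.3775 -1.289  -3.0518] q [-0.4956  0.7812  1.4156  0.5668  1.6242 -0.96  ]
[ 7.3 -0.5  1.6 -0.  -2.4  0. ]
[15.2 -0.5  3.9 -0.  -4.4  0. ]
[22.8 -0.5  6.7 -0.  -6.4  0. ]
[30.3 -0.4  9.9 -0.  -8.4  0. ]
[ 37.5  -0.4  13.5  -0.  -10.4   0. ]
[ 44.6  -0.4  17.6  -0.  -12.4   0. ]
[ 51.3  -0.4  22.   -0.  -14.4   0. ]
[ 57.8  -0.4  26.8  -0.  -16.4   0. ]
[-0.0007 -0.0758  0.2053] 0.72
[ 0.0011 -0.0028  0.0028] 0.8
```

>>> move_arm --series "7 0 2 0 -2 0;15 0 4 0 -4 0;23 0 7 0 -6 0;30 0 10 0 -8 0;37 0 13 0 -10 0;45 0 18 0 -12 0;51 0 22 0 -14 0;58 0 27 0 -16 0"

```text
time: 6.68
position: [0.5598, 0.0419, 0.2106]
tool_rot: [0.573, 0.768, 0.172, -0.231]
ft_force: [1.4, -2.2, -1.4]
grip_width: 0.0005
grip_force: 1.1
```

```bash
python3 - <<'E'
from plan import *
err(leaf(1.48,57))
rows([leaf(t,a) for t,a in((1.54,59),(1.6,61),(1.66,63),(1.72,65),(1.78,67),(1.84,69),(1.9,71),(1.96,73))])
p=robot.camera('side')
for d in robot.tip_of(p,'cover_lip')[:1]: print(W.inv().apply(np.array(d['xyz'])-O),d['p'])
for d in robot.tip_of(p,'caddy')[:1]: print(np.array(d['xyz'])-O,d['p'])
save(p,'side2.png');cv2.imwrite('pics/v2.png',cv2.convertScaleAbs(cv2.resize(cv2.imread('pics/side2.png')[25:275,160:410],(500,500)),alpha=1.5))
E
```

```text
err [ 0.5844 -1.5019 -0.9035] [-0.0128  0.4115  0.0689]
t 6.6833 pos [0.5598 0.0419 0.2106] F [ 1.3899 -2.1627 -1.3902] q [-0.3582  0.6105  1.5353  0.4623  1.3948 -0.8226]
[ 9.1 -0.6  3.3  0.  -2.4 -0.1]
[16.3 -0.6  7.   0.  -4.4 -0.1]
[23.2 -0.6 11.1  0.  -6.4 -0.1]
[29.8 -0.6 15.6  0.  -8.4 -0.1]
[ 36.2  -0.6  20.4   0.  -10.4  -0.1]
[ 42.2  -0.6  25.6   0.  -12.4  -0.1]
[ 48.   -0.6  31.2   0.  -14.4  -0.1]
[ 53.3  -0.7  37.    0.  -16.4  -0.1]
[ 0.0007 -0.0079  0.2213] 0.59
[0.0003 0.0013 0.0015] 0.67
```

View pics/v2.png

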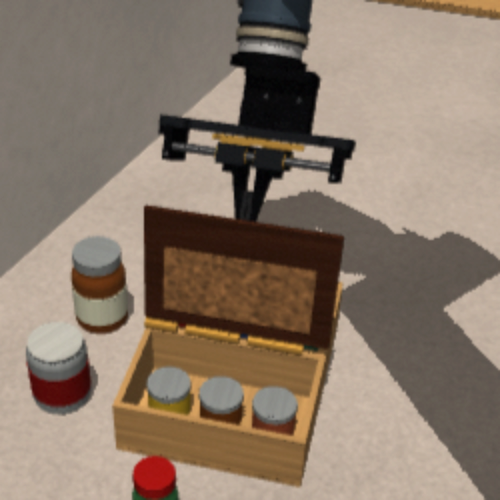

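The leaf is almost upright with the fingers behind it, and the caddy has not moved. I carry on along the arc.

>>> move_arm --series "9 0 3 0 -2 0;16 0 7 0 -4 0;23 0 11 0 -6 0;30 0 16 0 -8 0;36 0 20 0 -10 0;42 0 26 0 -12 0;48 0 31 0 -14 0;53 0 37 0 -16 0"

```text
time: 7.5
position: [0.5417, 0.1035, 0.2088]
tool_rot: [0.591, 0.792, 0.09, -0.122]
ft_force: [0.9, -0.6, 1.4]
grip_width: 0.0005
grip_force: 0.9
```

```bash
python3 - <<'E'
from plan import *
err(leaf(1.96,73))
rows([leaf(t,a) for t,a in((2.02,75),(2.08,77),(2.14,79),(2.2,81),(2.26,83),(2.32,85),(2.38,87),(2.44,88))])
p=robot.camera('side')
for d in robot.tip_of(p,'cover_lip')[:1]: print(W.inv().apply(np.array(d['xyz'])-O),d['p'])
for d in robot.tip_of(p,'caddy')[:1]: print(np.array(d['xyz'])-O,d['p'])
E
```

```text
err [ 0.8345 -0.7253 -0.2047] [0.0195 0.4511 0.1005]
t 7.5 pos [0.5417 0.1035 0.2088] F [ 0.8689 -0.63    1.418 ] q [-0.1583  0.5112  1.6307  0.3001  1.1526 -0.5903]
[ 7.3 -0.8  4.5 -0.  -2.5 -0.1]
[13.5 -0.9  9.4 -0.  -4.5 -0.1]
[19.4 -0.9 14.6 -0.  -6.5 -0.1]
[25.  -0.9 20.2 -0.  -8.5 -0.1]
[ 30.2  -0.9  26.1  -0.  -10.5  -0.1]
[ 35.1  -0.9  32.2  -0.  -12.5  -0.1]
[ 39.6  -0.9  38.6  -0.  -14.5  -0.1]
[ 43.3  -0.9  45.3  -0.  -15.5  -0.1]
[0.0025 0.0611 0.211 ] 0.71
[0.0022 0.0005 0.001 ] 0.96
```

>>> move_arm --series "7 -1 5 0 -2 0;13 -1 9 0 -4 0;19 -1 15 0 -6 0;25 -1 20 0 -8 0;30 -1 26 0 -10 0;35 -1 32 0 -12 0;40 -1 39 0 -14 0;43 -1 45 0 -15 0"

```text
time: 8.32
position: [0.5253, 0.1558, 0.1788]
tool_rot: [0.598, 0.801, 0.013, -0.017]
ft_force: [0.7, -1.1, 1.6]
grip_width: 0.0006
grip_force: 0.7
```

```bash
python3 - <<'E'
from plan import *
err(leaf(2.44,88))
rows([leaf(t,a) for t,a in((2.5,89),(2.56,90),(2.62,90),(2.68,90),(2.74,90),(2.8,90),(2.86,90),(2.92,90))])
p=robot.camera('side')
for d in robot.tip_of(p,'cover_lip')[:1]: print(W.inv().apply(np.array(d['xyz'])-O),d['p'])
for d in robot.tip_of(p,'caddy')[:1]: print(np.array(d['xyz'])-O,d['p'])
E
```

```text
err [0.0984 0.0177 0.2212] [0.0356 0.4692 0.0738]
t 8.3167 pos [0.5253 0.1558 0.1788] F [ 0.7355 -1.132   1.6406] q [ 0.0623  0.5141  1.6915  0.0516  0.947  -0.2568]
[ 4.9 -0.1  6.  -0.  -1.5 -0.1]
[ 9.5 -0.1 12.1 -0.  -2.5 -0.1]
[13.3 -0.1 18.6 -0.  -2.5 -0.1]
[16.7 -0.1 25.2 -0.  -2.5 -0.1]
[19.7 -0.1 32.1 -0.  -2.5 -0.1]
[22.3 -0.1 39.1 -0.  -2.5 -0.1]
[24.5 -0.1 46.3 -0.  -2.5 -0.1]
[26.2 -0.1 53.6 -0.  -2.5 -0.1]
[0.0031 0.1151 0.171 ] 0.79
[0.0026 0.0026 0.0037] 0.93
```

>>> move_arm --series "5 0 6 0 -1.5 0;9 0 12 0 -2.5 0;13 0 18 0 -2.5 0;17 0 25 0 -2.5 0;20 0 32 0 -2.5 0;22 0 39 0 -2.5 0;24 0 46 0 -2.5 0;26 0 53 0 -2.5 0"

```text
time: 9.13
position: [0.5169, 0.1834, 0.1268]
tool_rot: [0.598, 0.802, 0.0, -0.0]
ft_force: [1.5, -1.6, 1.4]
grip_width: 0.0002
grip_force: 0.6
```

```bash
python3 - <<'E'
from plan import *
err(leaf(2.92,90))
rows([leaf(t,90) for t in(2.96,3.0,3.04,3.08,3.11,3.1416)])
p=robot.camera('side')
for d in robot.tip_of(p,'cover_lip')[:1]: print(W.inv().apply(np.array(d['xyz'])-O),d['p'])
for d in robot.tip_of(p,'caddy')[:1]: print(np.array(d['xyz'])-O,d['p'])
E
```

```text
err [-0.0917  0.3348  0.3519] [-0.0061  0.0085  0.0369]
t 9.1333 pos [0.5169 0.1834 0.1268] F [ 1.5065 -1.5857  1.3834] q [ 0.1371  0.5944  1.7295  0.0002  0.8176 -0.1524]
[ 0.8  0.1  5.2  0.  -0.  -0. ]
[ 1.7  0.1 10.1  0.  -0.  -0. ]
[ 2.4  0.1 15.1  0.  -0.  -0. ]
[ 3.   0.1 20.1  0.  -0.  -0. ]
[ 3.2  0.1 23.8  0.  -0.  -0. ]
[ 3.4  0.1 27.8  0.  -0.  -0. ]
[ 0.0012 -0.0008  0.0032] 0.68
```

>>> move_arm --series "1 0 5 0 0 0;2 0 10 0 0 0;2 0 14 0 0 0;3 0 18 0 0 0;3 0 21 0 0 0;3 0 24 0 0 0;3 0 26 0 0 0;3 0 26 0 0 0"

```text
time: 9.95
position: [0.5156, 0.1862, 0.1009]
tool_rot: [0.598, 0.802, -0.0, -0.0]
ft_force: [-0.0, 0.4, -0.0]
grip_width: 0.0001
grip_force: 0.0
```

>>> move_arm --series "0 0 1 0 0 0;0 0 2 0 0 0;0 0 2 0 0 0"

```text
time: 10.2
position: [0.5158, 0.1862, 0.0995]
tool_rot: [0.598, 0.802, -0.0, 0.0]
ft_force: [-0.5, 0.8, -0.6]
grip_width: 0.0007
grip_force: 0.0
```

>>> move_arm --series "0 0 1 0 0 0;0 0 1 0 0 0;0 0 2 0 0 0;0 0 2 0 0 0"

```text
time: 10.53
position: [0.5159, 0.1862, 0.0993]
tool_rot: [0.598, 0.802, 0.0, 0.0]
ft_force: [-3.1, -1.3, 13.7]
grip_width: 0.0003
grip_force: 6.6
```

```bash
python3 - <<'E'
from plan import *
rows([])
P=[]
for c in('side','scene'):
  p=robot.camera(c);save(p,c+'3.png')
  for t in ('cover_lip','caddy'):
    for d in robot.tip_of(p,t)[:1]: print(t,W.inv().apply(np.array(d['xyz'])-O),d['p'])
a=cv2.imread('pics/scene3.png')[50:300,100:350];b=cv2.imread('pics/side3.png')[75:325,150:400]
cv2.imwrite('pics/v3.png',cv2.convertScaleAbs(cv2.resize(np.hstack([a,b]),(800,400)),alpha=1.5))
E
```

```text
t 10.5333 pos [0.5159 0.1862 0.0993] F [-3.1332 -1.2957 13.6751] q [ 0.1427  0.6398  1.7453 -0.0003  0.7558 -0.1469]
cover_lip [0.0015 0.1522 0.0758] 0.85
caddy [ 0.0035 -0.0005  0.0059] 0.86
cover_lip [-0.0002  0.1472  0.0692] 0.89
caddy [ 0.0005 -0.0043 -0.0021] 0.62
```

View pics/v3.png

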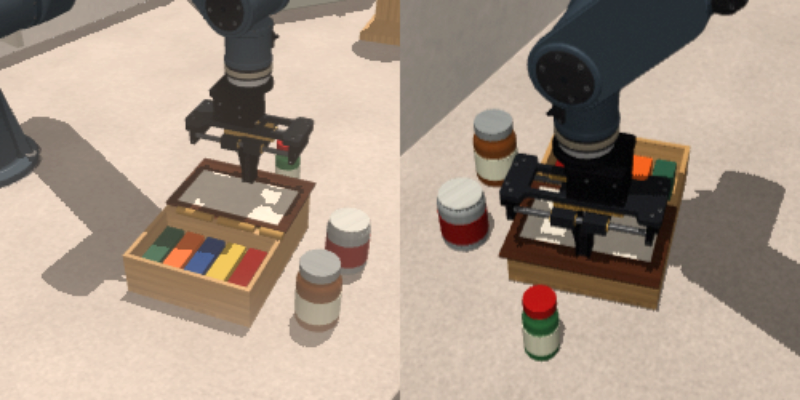

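The leaf lies flat under the fingertip with a firm 14 N stop, and the bystanders are standing. I retreat straight up, starting slowly.

>>> move_arm --series "0 0 -3 0 0 0;0 0 -8 0 0 0;0 0 -20 0 0 0;0 0 -45 0 0 0;0 0 -75 0 0 0;0 0 -105 0 0 0;0 0 -130 0 0 0;0 0 -140 0 0 0"

```text
time: 11.5
position: [0.5177, 0.1865, 0.2411]
tool_rot: [0.598, 0.802, 0.002, 0.002]
ft_force: [0.7, 0.0, 0.2]
grip_width: 0.0004
grip_force: 0.0
```

```bash
python3 - <<'E'
from plan import *
rows([])
for c in('side','scene'):
  p=robot.camera(c);save(p,c+'4.png')
  for t in ('cover_lip','caddy','jar','tin','spice'):
    for d in robot.tip_of(p,t)[:1]: print(t,np.array(d['xyz']),W.inv().apply(np.array(d['xyz'])-O),d['p'])
a=cv2.imread('pics/scene4.png')[100:300,130:330];b=cv2.imread('pics/side4.png')[115:315,160:360]
cv2.imwrite('pics/v4.png',cv2.convertScaleAbs(cv2.resize(np.hstack([a,b]),(800,400)),alpha=1.5))
E
```

```text
t 11.5 pos [0.5177 0.1865 0.2411] F [0.7453 0.0312 0.2179] q [ 0.1428  0.4289  1.6297 -0.      1.0762 -0.1469]
caddy [0.5511 0.0761 0.0046] [ 0.002  -0.0005  0.0046] 0.89
jar [ 0.7436  0.0617 -0.001 ] [ 0.1824 -0.0693 -0.001 ] 0.85
tin [0.7054 0.1884 0.0028] [0.182  0.063  0.0028] 0.93
spice [ 0.5163  0.2926 -0.0024] [ 0.0306  0.2169 -0.0024] 0.63
cover_lip [0.5042 0.2179 0.073 ] [-0.0024  0.1488  0.073 ] 0.96
caddy [0.5503 0.0773 0.0752] [0.0016 0.0009 0.0752] 0.71
jar [ 0.739   0.0589 -0.0038] [ 0.1772 -0.0707 -0.0038] 0.9
tin [0.7092 0.1888 0.0014] [0.1858 0.0623 0.0014] 0.88
spice [ 0.5178  0.2972 -0.0025] [ 0.0334  0.2209 -0.0025] 0.81
```

View pics/v4.png

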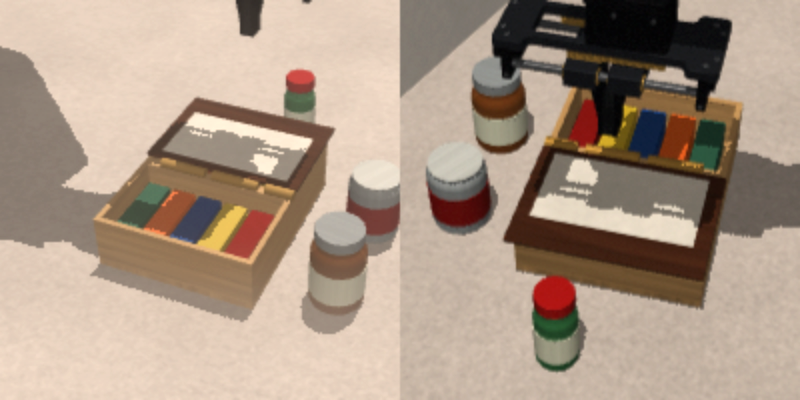

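The leaf lies flat over the pots with its lip at y = 0.149 m and z = 0.073 m in the caddy's frame. The caddy and bystanders have not moved, and the arm is clear.

```bash
python3 -c "
from rig import robot
print(robot.hand_in())"
```

```text
the job is handed in; nothing more can be done
None
```

The leaf is flipped over the spine and pressed flat over the spice pots; the caddy, jars and tin have not moved within measurement accuracy, the arm is clear, and I handed the job in at about 11.6 s (no verdict was returned).

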